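# Start three lab stirrers in order with light key presses

### The arm

A 6-joint arm with a two-finger parallel gripper is mounted at the origin on the work surface. World frame = base frame: x ahead of the robot, y to its left, z up, the work surface at z = 0. Lengths are in m, angles in rad, forces in N, time in s.
With the tool pointing down it reaches from about 0.225 to 0.875 m from the base axis. Payload 3.4 kg.
Tool frame: the origin (TCP) lies on the centre line of the jaws, within the pads' length; the fingertips stand 22 mm ahead of it and the grasp point (between the pads) lies 3 mm ahead of it; z points along the fingers, y is the line along which they close (so a half turn about z gives the same grasp; the last joint's range is limited). The gripper opens to 85 mm and grips with 20 to 120 N. Pads are 22 mm wide; open, the fingers measure 114 mm over their backs; the gripper's body (76 mm by 85 mm) begins 54 mm behind the grasp point. The pads swing forward as they close: fully open they stand 13 mm farther back than shut.
Start: joints at [-1.301, 0.276, 1.505, -0, 1.361, -0.121], TCP at [0.219, -0.532, 0.253] pointing down, gripper open.
Joint ranges: [-2.89, 2.89], [-0.75, 2.08], [0.22, 2.7], [-1.18, 4.32], [0.11, 2.71], [-2.7, 2.7]. Speed limits (rad/s): [2.57, 2.57, 3.14, 3.14, 3.14, 3.14].

### API

Orientations are given as a unit quaternion [w, x, y, z].
In Python, from rig import manip, imaging, monitor, sign_off gives the robot as it stands (manip), with the cameras (imaging), the readings (monitor) and the job as plain functions.
- The arm moves only by the tool tcp_steps, called after "Request:" as a command line: name --argument value ..., lists and objects as JSON in quotes. Schema: {"type":"object","properties":{"increments":{"type":"string"},"jaw":{"type":"number"},"clamp_n":{"type":"number"},"only":{"type":"string"},"quiet":{"type":"boolean"},"lines":{"type":"string"}},"required":["increments"],"additionalProperties":false}. increments is a string of 1 to 5 rows, one to a line, with the numbers parted by commas; each row has 4 numbers: dx, dy, dz in m, then a turn about the tool's z in rad; each row shifts and turns the commanded pose from where the row before left it, along the tool's axes as they then stand; what a row does not reach is not made up. A row lasts 1/12 s, in which the tool goes at most 0.0417 m and 0.125 rad, less where a joint would pass 70% of its speed; a pose out of reach is approached as far as the arm can. jaw is the finger opening in m, set as the call begins (left out keeps the last). The fingers move at their own pace and stop on an object; clamp_n is the grip in N (left out, the last holds). Time passes only in rows, so rows that do not move let the fingers close. The tool returns the time, the measured TCP pose, the force, the opening and the grip force at its end. only (a regular expression) keeps the lines of the reply that match it, lines (a string "A,B") keeps lines A to B, and quiet returns only ok. Input that does not fit is refused with a message, and nothing moves.
- monitor.get_state(): the state, without advancing time (a new reading comes with each control period).
- imaging.get_image(name): name is "side" or "top" or "wrist"; returns a dict with "img" (384x512x3 uint8, red, green, blue), "camera_matrix" (3x3 intrinsics, pixels), "T" (4x4, takes a point from camera to world coordinates); the wrist camera has in their place "hand_eye" (4x4, takes a point from camera to tool coordinates, whose origin is the TCP and whose axes are the flange's). Camera axes: x right, y down, z forward; pixel columns grow to the right and rows downward; lengths in m; the calibration is good to about 2 mm. A picture is of the moment at which its call begins: read the wrist's pose just before it. There is no depth.
- sign_off(): hands the job in; it is judged then, once.
The state is a dict: "clock": time; "qpos": joint angles; "qd": joint speeds; "effort": joint torques, N m; "position": TCP position; "ee_rot": TCP orientation; "contact_force": force on the tool from outside, world axes, zero at the start; "moment": the same for the moment, N m; "width": finger opening in m; "gripper_force": force on a finger pad.
Only numpy, scipy, OpenCV 4.12 (cv2) and the standard library are available. Lean on these libraries where they do the work, as an engineer would, in place of code of your own. Each camera call takes 0.05 s, during which the arm holds its last target. There are 200 camera calls.

### The job

Start the stirrers for a timed run: with a fingertip lightly press the orange start key of the stirrer carrying the amber bottle, then that of the stirrer with the blue-lidded jar, then that of the stirrer with the green flask, each down until it stays down. Press in that order, leave the empty stirrer off, and do not pick up or shift the bottle, the jar or the flask.

Things in the scene. Friction and masses are not known exactly. Their poses are not given: they have to be found in the camera images.
- stirrer_amber: fixed white magnetic stirrer carrying amber bottle; one of four identical ones, 200 mm deep (its x) by 115 mm wide (its y); housing top 42 mm above the bench; a steel plate of 55 mm radius, top 54 mm above the bench, is centred 35 mm along its +x; its start key is centred 75 mm along its -x, on the side towards the robot. Origin: centre of its underside on the bench, z up
- key_amber_top (a point): centre of the top face of the round orange start key (30 mm diameter) of the stirrer carrying amber bottle; released it is 58 mm above the bench and stands 16 mm proud of the housing; it moves with the key; nothing else of its stirrer within 50 mm of it is higher than 44 mm; pressed home and let go it stays 8 mm proud
- key_amber (a joint): how far that key is pushed in, straight down, m: 0 off, 0.008 at its stop, on beyond 0.005. It slides at about 3 N and stays where pushed; it cannot be released. It rides on a spring of 2 N per mm: it sinks 1.5 mm before it slides (not in the joint value, comes back on release), and at its stop gives 0.5 mm per further N until hard at 12 N, 14 mm below where its top began
- stirrer_jar: fixed white magnetic stirrer carrying blue-lidded jar; one of four identical ones, 200 mm deep (its x) by 115 mm wide (its y); housing top 42 mm above the bench; a steel plate of 55 mm radius, top 54 mm above the bench, is centred 35 mm along its +x; its start key is centred 75 mm along its -x, on the side towards the robot. Origin: centre of its underside on the bench, z up
- key_jar_top (a point): centre of the top face of the round orange start key (30 mm diameter) of the stirrer carrying blue-lidded jar; released it is 58 mm above the bench and stands 16 mm proud of the housing; it moves with the key; nothing else of its stirrer within 50 mm of it is higher than 44 mm; pressed home and let go it stays 8 mm proud
- key_jar (a joint): how far that key is pushed in, straight down, m: 0 off, 0.008 at its stop, on beyond 0.005. It slides at about 3 N and stays where pushed; it cannot be released. It rides on a spring of 2 N per mm: it sinks 1.5 mm before it slides (not in the joint value, comes back on release), and at its stop gives 0.5 mm per further N until hard at 12 N, 14 mm below where its top began
- stirrer_flask: fixed white magnetic stirrer carrying green flask; one of four identical ones, 200 mm deep (its x) by 115 mm wide (its y); housing top 42 mm above the bench; a steel plate of 55 mm radius, top 54 mm above the bench, is centred 35 mm along its +x; its start key is centred 75 mm along its -x, on the side towards the robot. Origin: centre of its underside on the bench, z up
- key_flask_top (a point): centre of the top face of the round orange start key (30 mm diameter) of the stirrer carrying green flask; released it is 58 mm above the bench and stands 16 mm proud of the housing; it moves with the key; nothing else of its stirrer within 50 mm of it is higher than 44 mm; pressed home and let go it stays 8 mm proud
- key_flask (a joint): how far that key is pushed in, straight down, m: 0 off, 0.008 at its stop, on beyond 0.005. It slides at about 3 N and stays where pushed; it cannot be released. It rides on a spring of 2 N per mm: it sinks 1.5 mm before it slides (not in the joint value, comes back on release), and at its stop gives 0.5 mm per further N until hard at 12 N, 14 mm below where its top began
- stirrer_empty: fixed white magnetic stirrer carrying nothing (the empty stirrer); one of four identical ones, 200 mm deep (its x) by 115 mm wide (its y); housing top 42 mm above the bench; a steel plate of 55 mm radius, top 54 mm above the bench, is centred 35 mm along its +x; its start key is centred 75 mm along its -x, on the side towards the robot. Origin: centre of its underside on the bench, z up
- key_empty_top (a point): centre of the top face of the round orange start key (30 mm diameter) of the stirrer carrying nothing (the empty stirrer); released it is 58 mm above the bench and stands 16 mm proud of the housing; it moves with the key; nothing else of its stirrer within 50 mm of it is higher than 44 mm; pressed home and let go it stays 8 mm proud
- key_empty (a joint): how far that key is pushed in, straight down, m: 0 off, 0.008 at its stop, on beyond 0.005. It slides at about 3 N and stays where pushed; it cannot be released. It rides on a spring of 2 N per mm: it sinks 1.5 mm before it slides (not in the joint value, comes back on release), and at its stop gives 0.5 mm per further N until hard at 12 N, 14 mm below where its top began
- amber_bottle: brown glass bottle with black cap, 64 mm diameter, 105 mm tall, standing on the plate of its stirrer. Origin: centre of its underside; z up. Loose, must not be moved
- blue_lid_jar: white plastic jar with blue lid, 72 mm diameter, 80 mm tall, standing on the plate of its stirrer. Origin: centre of its underside; z up. Loose, must not be moved
- green_flask: green glass conical flask with black stopper, 76 mm diameter at the foot, 106 mm tall, standing on the plate of its stirrer. Origin: centre of its underside; z up. Loose, must not be moved

How it is judged:
By the outcome, as a careful person would: the job done as asked, in the order asked, and still so for the second after the job is handed in, with the robot touching nothing.
It also fails if it takes over 61 s, if anything falls off the work surface, if the arm or the gripper's body presses on something with over 40 N, if the wrist force passes 120 N, or if a joint passes its speed limit or range.

## Working session

There is one attempt and no reset: what is moved stays moved. The work goes in short steps, Python scripts to look and compute and a tool call to move; the robot and the scene stay as the last step left them, time stands still between calls to the robot, and variables do not carry over. Pictures are saved under pics/ and viewed, at most 10 in all, crops included, and the job is handed in when it is done.

```bash
mkdir -p pics; ls; python3 - <<'E'
from rig import manip, imaging, monitor, sign_off
import cv2,numpy as np
s=monitor.get_state(); print({k:np.round(s[k],3) for k in s})
a=[imaging.get_image(n) for n in("top","side")]
for n,i in zip(("top","side"),a):
    cv2.imwrite(f'pics/{n}0.png',cv2.cvtColor(i["img"],cv2.COLOR_RGB2BGR)); np.savez(f'{n}0.npz',**i)
    hsv=cv2.cvtColor(i["img"],cv2.COLOR_RGB2HSV)
    m=cv2.inRange(hsv,(5,150,120),(20,255,255))
    _,_,st,c=cv2.connectedComponentsWithStats(m)
    K=i["camera_matrix"];T=i["T"];print(n,np.round(T,3).tolist())
    for q,p in zip(st[1:],c[1:]):
        if q[4]<15: continue
        d=T[:3,:3]@np.linalg.solve(K,[*p,1]);o=T[:3,3]
        print(q,p.round(1),(o+d*(0.058-o[2])/d[2]).round(4))
E
```

```text
pics
rig.py
{'clock': np.float64(0.0), 'qpos': array([-1.301,  0.277,  1.506,  0.   ,  1.361, -0.121]), 'qd': array([ 0.   , -0.001,  0.001,  0.001,  0.001, -0.002]), 'effort': array([-0.0000e+00, -4.1678e+01, -2.4580e+01,  0.0000e+00,  1.1000e-02,
       -0.0000e+00]), 'position': array([ 0.219, -0.531,  0.252]), 'ee_rot': array([-0.001,  0.981,  0.194, -0.   ]), 'contact_force': array([-0.179, -0.858, -0.367]), 'moment': array([-0.001,  0.074, -0.006]), 'gripper_force': np.float64(0.0), 'width': np.float64(0.086)}
top [[-0.019, -0.983, 0.182, 0.382], [-1.0, 0.023, 0.017, -0.002], [-0.021, -0.181, -0.983, 0.901], [0.0, 0.0, 0.0, 1.0]]
[286 208   8  10  21] [288.6 211.5] [ 0.4999 -0.0787  0.058 ]
side [[-0.987, -0.117, 0.114, 0.446], [-0.163, 0.68, -0.715, 0.591], [0.006, -0.724, -0.69, 0.602], [0.0, 0.0, 0.0, 1.0]]
[274 115  11   6  47] [278.9 117.9] [ 0.5167 -0.2554  0.058 ]
[274 160  13   8  78] [279.8 163.6] [ 0.4947 -0.0815  0.058 ]
[279 224  15  11 133] [285.8 228.8] [0.463  0.0996 0.058 ]
[215 305  19  17 243] [223.8 313.4] [0.5362 0.2825 0.058 ]
```

View pics/top0.png

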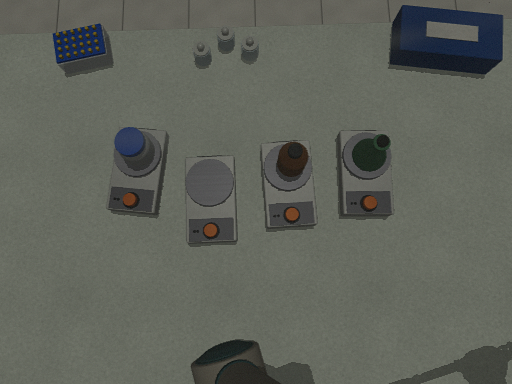

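View pics/side0.png

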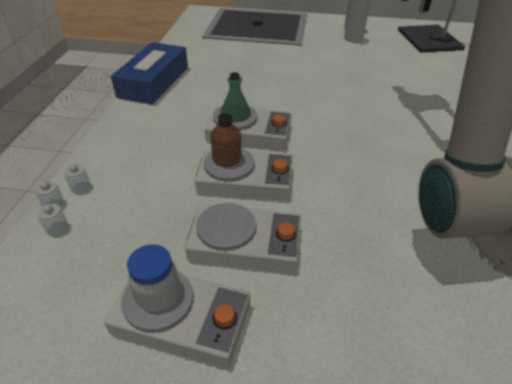

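The pictures show the order along y. From the top view: jar key at (130,200), empty key at (210,230), amber key at (292,214) and flask key at (370,202). I'll triangulate the keys from both views.

```bash
python3 - <<'E'
import cv2,numpy as np
R={}
for n in("top","side"):
    i=np.load(f'{n}0.npz');K=i["camera_matrix"];T=i["T"];o=T[:3,3]
    hsv=cv2.cvtColor(i["img"],cv2.COLOR_RGB2HSV)
    m=cv2.inRange(hsv,(3,150,100),(20,255,255))
    _,_,st,c=cv2.connectedComponentsWithStats(m)
    R[n]=[]
    for q,p in zip(st[1:],c[1:]):
        if q[4]<40 or (n=="top" and not 185<p[1]<250): continue
        d=T[:3,:3]@np.linalg.solve(K,[*p,1]);d/=np.linalg.norm(d)
        P=o+d*(0.056-o[2])/d[2]; R[n].append((P[1],P,o,d)); print(n,q,p.round(1),P.round(4))
    R[n].sort(key=lambda r:r[0])
for a,b in zip(R["top"],R["side"]):
    st=np.linalg.lstsq(np.c_[a[3],-b[3]],b[2]-a[2],rcond=None)[0]
    p,q=a[2]+st[0]*a[3],b[2]+st[1]*b[3]; print("tri",((p+q)/2).round(4),"gap",np.linalg.norm(p-q).round(4))
E
```

```text
top [123 193  12  12 111] [128.8 198.7] [0.5373 0.2804 0.056 ]
top [364 196  13  12 114] [370.2 201.8] [ 0.5179 -0.2612  0.056 ]
top [286 208  13  12 122] [291.8 213.7] [ 0.4952 -0.0859  0.056 ]
top [204 224  13  12 123] [210.1 229.7] [0.4635 0.0963 0.056 ]
side [274 115  11   8  61] [278.8 118.6] [ 0.517  -0.2554  0.056 ]
side [274 160  13  10  94] [279.7 164.3] [ 0.4947 -0.0818  0.056 ]
side [278 224  16  13 156] [285.8 229.5] [0.4628 0.0995 0.056 ]
side [214 305  20  19 271] [223.9 314.1] [0.5362 0.2824 0.056 ]
tri [ 0.5181 -0.2625  0.0516] gap 0.001
tri [ 0.4954 -0.0862  0.0525] gap 0.0006
tri [0.4633 0.0967 0.0529] gap 0.0009
tri [0.5371 0.2811 0.0539] gap 0.0011
```

Request:
tcp_steps --increments "0,0,0,0.1\n0,0,0,0.1\n0,0,0,0.1\n0,0,0,0.09\n0,0,0,0" --jaw 0 --clamp_n 20

```text
clock: 0.52
position: [0.219, -0.5314, 0.2528]
ee_rot: [-0.001, 1.0, -0.0, -0.0]
contact_force: [-0.1, 0.3, 0.1]
width: 0.0255
gripper_force: 0.0
```

Request:
tcp_steps --increments "0.018,-0.03,0.01,0\n0.018,-0.03,0.01,0\n0.018,-0.03,0.01,0\n0.018,-0.03,0.01,0\n0.018,-0.03,0.01,0"

```text
clock: 0.93
position: [0.3093, -0.38, 0.2027]
ee_rot: [-0.0, 1.0, 0.001, -0.0]
contact_force: [0.8, 0.5, 0.1]
width: -0.0001
gripper_force: 0.0
```

Request:
tcp_steps --increments "0.018,-0.03,0.01,0\n0.018,-0.03,0.01,0\n0.018,-0.03,0.01,0\n0.018,-0.03,0.01,0\n0.018,-0.03,0.01,0"

```text
clock: 1.35
position: [0.3992, -0.2299, 0.1528]
ee_rot: [0.0, 1.0, 0.002, 0.0]
contact_force: [-0.3, -0.3, 0.1]
width: -0.0001
gripper_force: 0.0
```

Request:
tcp_steps --increments "0.018,-0.03,0,0\n0.018,-0.03,0,0\n0.018,-0.03,0,0\n0.018,-0.03,0,0\n0,0,0,0"

```text
clock: 1.77
position: [0.4732, -0.1068, 0.1533]
ee_rot: [-0.001, 1.0, 0.004, 0.001]
contact_force: [0.4, -0.6, -0.1]
width: 0.0003
gripper_force: 0.0
```

Request:
tcp_steps --increments "0.022,-0.02,0,0\n0,0,0.02,0\n0,0,0.02,0\n0,0,0.022,0\n0,0,0,0"

```text
clock: 2.18
position: [0.4895, -0.0908, 0.0878]
ee_rot: [-0.001, 1.0, 0.002, -0.004]
contact_force: [-0.8, -0.5, -0.6]
width: -0.0
gripper_force: 0.0
```

```bash
python3 - <<'E'
from rig import manip, imaging, monitor, sign_off
import cv2,numpy as np
a=[imaging.get_image(n)["img"] for n in("side","wrist")]
s=cv2.resize(a[0][80:230,180:380],(512,384),interpolation=cv2.INTER_CUBIC)
cv2.imwrite('pics/c1.png',cv2.cvtColor(cv2.resize(np.hstack([s,a[1]]),(800,300)),cv2.COLOR_RGB2BGR))
E
```

```text
(no output)
```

View pics/c1.png

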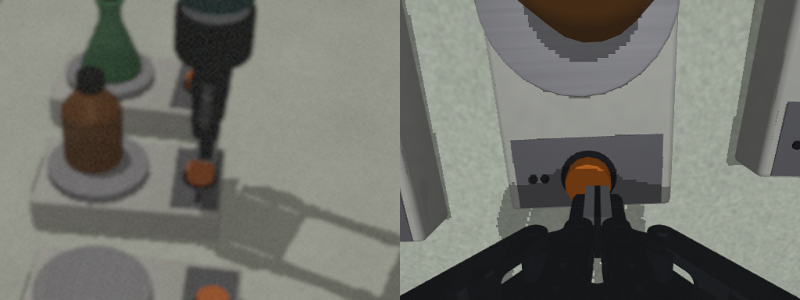

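The fingertip is over the amber key but about 6 mm short in x and 5 mm in y. I'll centre it, then press in steps.

Request:
tcp_steps --increments "0.006,-0.005,0,0\n0,0,0,0"

```text
clock: 2.45
position: [0.5008, -0.0866, 0.0928]
ee_rot: [0.0, 1.0, 0.0, 0.002]
contact_force: [0.2, 0.7, 0.4]
width: -0.0
gripper_force: 0.0
```

Request:
tcp_steps --increments "0,0,0.005,0\n0,0,0.005,0\n0,0,0.003,0\n0,0,0,0"

```text
clock: 2.78
position: [0.4988, -0.0865, 0.0781]
ee_rot: [0.0, 1.0, 0.0, 0.0]
contact_force: [-0.2, -0.1, 2.0]
width: -0.0001
gripper_force: 1.2
```

Request:
tcp_steps --increments "0,0,0.003,0\n0,0,0,0\n0,0,0,0"

```text
clock: 3.03
position: [0.4988, -0.0865, 0.0754]
ee_rot: [0.0, 1.0, 0.0, 0.0]
contact_force: [0.3, -0.0, 3.0]
width: -0.0003
gripper_force: 1.2
```

Request:
tcp_steps --increments "0,0,0.003,0\n0,0,0.002,0\n0,0,0,0\n0,0,0,0"

```text
clock: 3.37
position: [0.4988, -0.0865, 0.0702]
ee_rot: [0.0, 1.0, 0.0, 0.0]
contact_force: [0.4, 0.4, 3.2]
width: -0.0002
gripper_force: 1.6
```

Request:
tcp_steps --increments "0,0,0.001,0\n0,0,0.001,0\n0,0,0,0\n0,0,0,0"

```text
clock: 3.7
position: [0.4989, -0.0866, 0.0686]
ee_rot: [0.0, 1.0, 0.0, 0.0]
contact_force: [-0.6, 0.6, 6.3]
width: -0.0004
gripper_force: 3.1
```

Amber is at its stop: 6.3 N with the tip 11.4 mm down. I'll lift off and go to the jar key.

Request:
tcp_steps --increments "0,0,-0.02,0\n0,0,-0.025,0\n0,0,-0.02,0\n0,0,0,0"

```text
clock: 4.03
position: [0.5007, -0.0871, 0.1364]
ee_rot: [0.001, 1.0, 0.0, 0.003]
contact_force: [0.0, -0.1, 0.7]
width: -0.0003
gripper_force: 0.0
```

Request:
tcp_steps --increments "0.004,-0.035,0,0\n0.004,-0.035,0,0\n0.004,-0.035,0,0\n0.004,-0.035,0,0\n0.004,-0.035,0,0"

```text
clock: 4.45
position: [0.5175, 0.09, 0.1321]
ee_rot: [0.0, 1.0, 0.0, -0.001]
contact_force: [-0.3, 0.5, -0.8]
width: -0.0
gripper_force: 0.0
```

Request:
tcp_steps --increments "0.004,-0.035,0,0\n0.004,-0.035,0,0\n0.004,-0.035,0,0\n0.004,-0.035,0,0\n0.002,-0.035,0,0"

```text
clock: 4.87
position: [0.5357, 0.2651, 0.1318]
ee_rot: [0.001, 1.0, 0.0, -0.001]
contact_force: [0.1, -0.1, -0.1]
width: 0.0003
gripper_force: 0.0
```

Request:
tcp_steps --increments "0,-0.018,0,0\n0,0,0,0\n0,0,0,0\n0,0,0,0"

```text
clock: 5.2
position: [0.5355, 0.2805, 0.1321]
ee_rot: [0.001, 1.0, 0.0, -0.001]
contact_force: [-0.5, 0.1, 0.2]
width: 0.0
gripper_force: 0.0
```

Descend to 5 mm above the key, then press in steps, with a wrist picture before contact.

Request:
tcp_steps --increments "0,0,0.02,0\n0,0,0.02,0\n0,0,0.006,0\n0,0,0,0\n0,0,0,0"

```text
clock: 5.62
position: [0.5365, 0.2805, 0.0873]
ee_rot: [0.0, 1.0, -0.0, -0.0]
contact_force: [1.1, 0.4, 0.9]
width: 0.0
gripper_force: 0.0
```

```bash
python3 - <<'E'
from rig import manip, imaging, monitor, sign_off
import cv2,numpy as np
a=[imaging.get_image(n)["img"] for n in("side","wrist")]
s=cv2.resize(a[0][140:340,140:406],(512,384),interpolation=cv2.INTER_CUBIC)
cv2.imwrite('pics/c2.png',cv2.cvtColor(cv2.resize(np.hstack([s,a[1]]),(800,300)),cv2.COLOR_RGB2BGR))
E
```

```text
(no output)
```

View pics/c2.png

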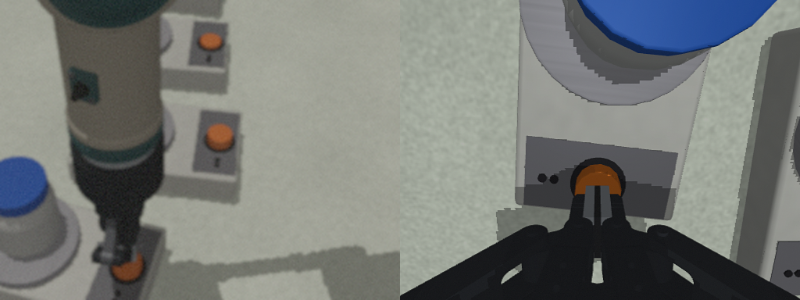

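The fingertip is centred on the jar's key (wrist view 598,185). Its stirrer carries the blue-lidded jar, which the gripper clears. Next I press it.

Request:
tcp_steps --increments "0,0,0.005,0\n0,0,0.004,0\n0,0,0.003,0\n0,0,0,0\n0,0,0,0"

```text
clock: 6.13
position: [0.5371, 0.2817, 0.0756]
ee_rot: [-0.0, 1.0, 0.001, 0.001]
contact_force: [1.1, -0.4, 2.4]
width: 0.0
gripper_force: 1.1
```

Request:
tcp_steps --increments "0,0,0.003,0\n0,0,0.002,0\n0,0,0.0015,0\n0,0,0,0\n0,0,0,0"

```text
clock: 6.55
position: [0.5371, 0.2817, 0.0692]
ee_rot: [-0.0, 1.0, 0.0, 0.001]
contact_force: [1.6, -0.8, 4.6]
width: 0.0
gripper_force: 2.6
```

Request:
tcp_steps --increments "0,0,0.001,0\n0,0,0,0\n0,0,0,0"

```text
clock: 6.8
position: [0.5371, 0.2817, 0.0685]
ee_rot: [-0.0, 1.0, 0.0, 0.001]
contact_force: [0.4, 0.1, 6.7]
width: -0.0001
gripper_force: 3.3
```

Request:
tcp_steps --increments "0,0,-0.02,0\n0,0,-0.025,0\n0,0,-0.025,0\n0,0,0,0"

```text
clock: 7.13
position: [0.538, 0.2826, 0.1417]
ee_rot: [-0.001, 1.0, 0.0, 0.003]
contact_force: [-0.4, -0.1, 0.1]
width: -0.0004
gripper_force: 0.0
```

Request:
tcp_steps --increments "-0.016,0.03,0,0\n-0.016,0.03,0,0\n-0.016,0.03,0,0\n-0.016,0.03,0,0\n-0.016,0.03,0,0"

```text
clock: 7.55
position: [0.454, 0.1304, 0.1365]
ee_rot: [0.0, 1.0, 0.001, -0.002]
contact_force: [0.9, -0.3, 0.4]
width: 0.0
gripper_force: 0.0
```

Request:
tcp_steps --increments "0,0.035,0,0\n0,0.035,0,0\n0,0.035,0,0\n0,0.035,0,0\n0,0.035,0,0"

```text
clock: 7.97
position: [0.455, -0.0445, 0.1368]
ee_rot: [-0.001, 1.0, 0.0, -0.001]
contact_force: [0.4, -0.2, -0.0]
width: 0.0003
gripper_force: 0.0
```

Request:
tcp_steps --increments "0,0.035,0,0\n0,0.035,0,0\n0,0.035,0,0\n0,0.035,0,0\n0,0.035,0,0"

```text
clock: 8.38
position: [0.4553, -0.2192, 0.1366]
ee_rot: [-0.001, 1.0, 0.0, -0.001]
contact_force: [0.8, 0.5, 0.2]
width: 0.0003
gripper_force: 0.0
```

Request:
tcp_steps --increments "0.02,0.015,0,0\n0.02,0.015,0,0\n0.02,0.013,0,0\n0,0,0,0\n0,0,0,0"

```text
clock: 8.8
position: [0.5165, -0.2613, 0.1362]
ee_rot: [-0.001, 1.0, 0.0, -0.001]
contact_force: [-0.2, 0.8, -0.3]
width: -0.0001
gripper_force: 0.0
```

Request:
tcp_steps --increments "0,0,0.02,0\n0,0,0.02,0\n0,0,0.01,0\n0,0,0,0\n0,0,0,0"

```text
clock: 9.22
position: [0.5158, -0.2605, 0.0873]
ee_rot: [-0.001, 1.0, 0.001, -0.001]
contact_force: [0.1, 0.9, 1.2]
width: 0.0001
gripper_force: 0.0
```

```bash
python3 - <<'E'
from rig import manip, imaging, monitor, sign_off
import cv2,numpy as np
a=[imaging.get_image(n)["img"] for n in("side","wrist")]
s=cv2.resize(a[0][40:240,140:406],(512,384),interpolation=cv2.INTER_CUBIC)
cv2.imwrite('pics/c3.png',cv2.cvtColor(cv2.resize(np.hstack([s,a[1]]),(800,300)),cv2.COLOR_RGB2BGR))
E
```

```text
(no output)
```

View pics/c3.png

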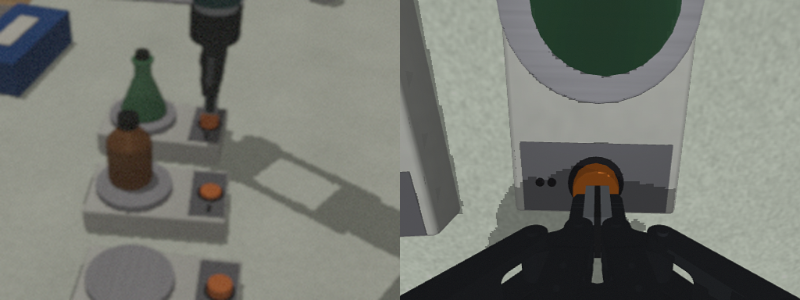

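The fingertip is centred on the flask's key (wrist view 597,185), and the amber key in the side view is visibly lower. Next I press the flask key.

Request:
tcp_steps --increments "0,0,0.005,0\n0,0,0.004,0\n0,0,0.003,0\n0,0,0,0\n0,0,0,0"

```text
clock: 9.73
position: [0.5174, -0.2618, 0.0762]
ee_rot: [0.0, 1.0, 0.0, 0.001]
contact_force: [1.4, -1.3, 2.5]
width: -0.0001
gripper_force: 1.1
```

Request:
tcp_steps --increments "0,0,0.003,0\n0,0,0.002,0\n0,0,0.0015,0\n0,0,0,0\n0,0,0,0"

```text
clock: 10.15
position: [0.5174, -0.2618, 0.0696]
ee_rot: [0.0, 1.0, 0.0, 0.001]
contact_force: [1.5, -1.2, 4.6]
width: 0.0002
gripper_force: 2.2
```

Request:
tcp_steps --increments "0,0,0.001,0\n0,0,0,0\n0,0,0,0"

```text
clock: 10.4
position: [0.5174, -0.2618, 0.0688]
ee_rot: [0.0, 1.0, 0.0, 0.001]
contact_force: [1.6, -0.5, 6.2]
width: -0.0004
gripper_force: 3.0
```

Flask is at its stop. I'll lift, pull back and check all the keys.

Request:
tcp_steps --increments "0,0,-0.02,0\n0,0,-0.025,0\n0,0,-0.025,0\n0,0,-0.03,0\n0,0,0,0"

```text
clock: 10.82
position: [0.5186, -0.2626, 0.173]
ee_rot: [0.002, 1.0, 0.0, 0.003]
contact_force: [0.3, -0.8, -0.0]
width: -0.0003
gripper_force: 0.0
```

Request:
tcp_steps --increments "-0.035,0.02,0,0\n-0.035,0.02,0,0\n-0.035,0.02,0,0\n-0.035,0.02,0,0\n-0.035,0.02,0,0"

```text
clock: 11.23
position: [0.3394, -0.3608, 0.1672]
ee_rot: [-0.001, 1.0, 0.001, -0.001]
contact_force: [-0.4, 0.2, 0.0]
width: -0.0003
gripper_force: 0.0
```

Request:
tcp_steps --increments "0,0,0,0\n0,0,0,0\n0,0,0,0"

```text
clock: 11.48
position: [0.3415, -0.3609, 0.1676]
ee_rot: [-0.001, 1.0, -0.0, -0.0]
contact_force: [0.5, 0.1, -0.7]
width: -0.0
gripper_force: 0.0
```

```bash
python3 - <<'E'
from rig import manip, imaging, monitor, sign_off
import cv2,numpy as np
R={}
im=[]
for n in("top","side"):
    i=imaging.get_image(n);K=i["camera_matrix"];T=i["T"];o=T[:3,3];im.append(i["img"])
    m=cv2.inRange(cv2.cvtColor(i["img"],cv2.COLOR_RGB2HSV),(3,150,100),(20,255,255))
    _,_,st,c=cv2.connectedComponentsWithStats(m);R[n]=[]
    for q,p in zip(st[1:],c[1:]):
        if q[4]<35 or (n=="top" and not 185<p[1]<250): continue
        d=T[:3,:3]@np.linalg.solve(K,[*p,1]);d/=np.linalg.norm(d)
        R[n].append(((o+d*(0.05-o[2])/d[2])[1],o,d,q[4]))
    R[n].sort(key=lambda r:r[0])
print(len(R["top"]),len(R["side"]))
for a,b in zip(R["top"],R["side"]):
    t=np.linalg.lstsq(np.c_[a[2],-b[2]],b[1]-a[1],rcond=None)[0]
    print(((a[1]+t[0]*a[2]+b[1]+t[1]*b[2])/2).round(4),b[3])
cv2.imwrite('pics/f.png',cv2.cvtColor(cv2.resize(np.hstack(im),(800,300)),cv2.COLOR_RGB2BGR))
E
```

```text
4 4
[ 0.5178 -0.2621  0.0443] 59
[ 0.4951 -0.0862  0.0452] 96
[0.4634 0.0967 0.0529] 155
[0.5369 0.2809 0.0472] 276
```

View pics/f.png

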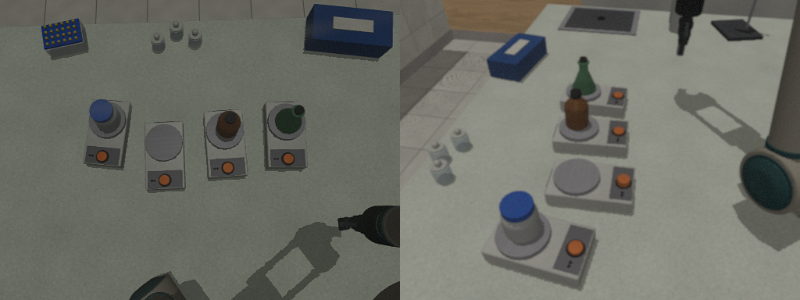

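The triangulated key heights dropped about 7 mm on amber, jar and flask, and the empty stirrer's key is unchanged. The vessels stand where they were, and the arm is clear.

```bash
python3 -c "
from rig import manip, imaging, monitor, sign_off
print(sign_off())"
```

```text
the job is handed in; nothing more can be done
None
```

The amber, jar and flask start keys were pressed to their stops in that order, at under 7 N each; the empty stirrer stayed off, nothing was shifted, and the job was handed in at about 11.5 s.

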